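Ease the ratchet clamp by one notch

ROBOT

A 6-joint arm with a two-finger parallel gripper is mounted at the origin on the work surface; the furniture and walls round the work are solid. World frame = base frame: x ahead of the robot, y to its left, z up, the work surface at z = 0. Lengths are in m, angles in rad, forces in N, time in s.
With the tool pointing down it reaches from about 0.4 to 0.825 m from the base axis. Payload 7 kg.
Tool frame: the origin (TCP) lies on the centre line of the jaws, within the pads' length; the fingertips stand 17 mm ahead of it and the grasp point (between the pads) lies 2 mm behind it (r.finger_overhang is the distance from the TCP to the fingertips, in m); z points along the fingers, x is the direction in which the jaws open and shut, and the axes are right-handed (so a half turn about z gives the same grasp; the last joint's range is limited). The gripper opens to 88 mm and grips with 3 to 60 N. Pads are 19 mm wide; open, the fingers measure 130 mm over their backs; the gripper's body (78 mm by 193 mm) begins 47 mm behind the grasp point.
Start: joints at [1.503, 0.359, 0.012, 0, -1.224, -0.288], TCP at [0.235, 0.633, 0.244] pointing down, gripper open.
Joint ranges: [-3.07, 3.07], [-1.43, 2.12], [-1.02, 1.25], [-3.03, 1.67], [-3.05, -0], [-3.03, 3.03]. Speed limits (rad/s): [2.39, 2.39, 3.01, 3.14, 3.14, 3.14].

INTERFACE

Orientations are given as a 3x3 rotation matrix whose columns are the frame's x, y, z axes.
In Python, from workcell import r gives the robot as it stands.
- The arm moves only by the shell command python3 -m creep 'ROWS' [FORCE]. ROWS is JSON, a list of rows, each a list of 3 entries, a list of its own where there are three numbers: the shift along the tool's x, y, z in m, then the turn about the tool's z in rad, then the opening, from 0 (shut) to 1 (fully open). A call has 1 to 20 rows; each row is the pose to reach, as a shift and turn from the pose commanded when the call began, along the tool's axes at that moment; what a row does not reach only later rows make up. A row lasts 1/8 s, in which the tool goes at most 62.5 mm and 10.7 degrees, less where a joint would pass 70% of its speed; a pose out of reach is approached as far as the arm can. A call with a gripper value outside its range is refused whole. The fingers move at their own pace and stop on an object; FORCE is the grip in N (left out, the last holds). Time passes only in rows, so rows that repeat a pose let the fingers close. It gives the time, the measured TCP pose, the force and the opening at its end, in the units of the state.
- r.sense(): the state, without advancing time (a new reading comes with each control period).
- r.snapshot(name): name is "side" or "top" or "wrist"; returns (picture, depth): 420x560x3 uint8, red, green, blue; 420x560 float32, m along the optical axis (not along the pixel's ray), 0 where there is no reading.
- r.get_calibration(name): a dict with "vfov" (degrees; the focal length in pixels is half the picture's height over the tangent of half this angle, whatever the lens; pixels are square), "cx", "cy" (the principal point, pixels), "rvec" (rotation vector, rad) and "tvec" (3), from world to camera coordinates, as OpenCV has them. Camera axes: x right, y down, z forward; pixel columns grow to the right and rows downward; lengths in m; the calibration is good to about 2 mm. A picture is of the moment at which its call begins: read the wrist's pose just before it. get_calibration takes no time and is no camera call; for the wrist camera it gives the pose at the moment of the call.
- r.job_done(): hands the job in, once; it reports no verdict.
The state is a dict: "time_s": time; "joints": joint angles; "dq": joint speeds; "joint_efforts": joint torques, N m; "position": TCP position; "ee_rot": TCP orientation; "contact_force": force on the tool from outside, world axes, zero at the start; "ft_torque": the same for the moment, N m; "grip_width": finger opening in m.
Only numpy, scipy, OpenCV 4.12 (cv2) and the standard library are available. Lean on these libraries where they do the work, as an engineer would, in place of code of your own. Each camera call takes 0.05 s, during which the arm holds its last target. There are 200 camera calls.

TASK

The sealant in the lid of the junction box has set, so ease the green bench clamp that squeezes it by exactly one notch of its ratchet wheel. With a fingertip push the red-knobbed lever over, away from the spokes, so that the pawl lifts out of the teeth and stays up; push the top spoke of the wheel backward (its knob towards the pawl lever and jaws); then tip the lever back so that the pawl drops between the teeth, and leave the next tooth hard against the pawl, so that the clamp cannot creep open any further. Never back the wheel off as far as two notches, leave the box standing between the jaws, do not lift or carry anything, and leave the other things on the bench where they are.

Things in the scene. Friction and masses are not known exactly. Their poses are not given: they have to be found in the camera images.
- clamp: Green rack clamp bolted to the bench, 140x250 mm base. Origin: on the bench under the wheel's shaft, in the plane of the ratchet wheel. +x points away from the robot at yaw 0, +y from the wheel to the jaws. Shaft along x, 115 mm up. Ratchet wheel: 100 mm across, 12 teeth 10 mm deep, in the plane x=0. Jaw tops 112 mm, green plates up to 160 mm, nothing on it above 226 mm. Jaws at y 92-166, x 25-95 mm.
- wheel (a joint): Angle of ratchet wheel, shaft and 3-spoke handle in rad: 0 at the start, grows as it turns backward (top towards clamp +y), one notch = 0.5236 rad. Friction 0.25 N m (about 3 N at a knob) holds it where left. The engaged pawl blocks it backward: at 0 to begin with, at about 0.53 one notch on. Pinion radius 15 mm: a notch opens the sliding jaw 8 mm. Cannot turn forward of 0, the clamp is tight.
- top_knob (a point): Centre of the black ball, 26 mm across, on the upper spoke: clamp x=-60 mm, 90 mm from the shaft axis, at the start 18 degrees past upright on the side away from the jaws (y=-28, z=201 mm). It turns with the wheel towards +y. The spoke under it is a 9 mm rod. The other two spokes stand 120 degrees apart and hang low.
- pawl (a joint): Angle of the pawl in rad: 0 = engaged (nose down in a tooth gap, its stop), grows to 0.87 (stop) as its lever is pushed to clamp +y and the nose lifts out. The lever is top-heavy (160 g in all): past about 0.45 it falls over to 0.87 and stays there by its weight; pushed back below that it falls to 0. About 0.5 N at the knob moves it. Let down on a tooth it rests at up to 0.15; it is fully down once the wheel is past about 0.35.
- pawl_knob (a point): Centre of the red ball, 26 mm across, on top of the pawl's lever: 85 mm from the pivot, which lies at clamp x=0, y=80, z=133 mm. Engaged, the ball leans towards the wheel (y=48, z=212 mm); lifted, it leans away (y=120, z=208 mm). The lever is an 8 mm rod in the plane x=0; the air on both sides of it is free above z=170 mm.
- junction_box: Grey die-cast junction box, 110x29x84 mm, three black cable glands on top (98 mm in all), loose, 0.35 kg, standing on edge on the clamp's 12 mm base between the cork jaw pads, 0.4 mm free each side; glands reach 110 mm above the bench. Origin: centre of its lower edge. To be left standing there.
- screwdriver: Screwdriver with red handle, 197 mm long, lying on the bench in front of the clamp; bystander.
- sample_jar: White sample jar with yellow lid, 68 mm across, 73 mm tall, behind the clamp; bystander.
- tape_roll: Roll of brown packing tape lying flat, 102 mm across, 48 mm tall, behind the clamp; bystander.
- mini_bin: Small open blue parts bin with gland nuts, 140x100x52 mm, on the bench to the right in front of the clamp; bystander. Beyond it a tall steel post stands at the right edge of the bench, near x 0.5-0.65, y -0.35 to -0.45: come to the clamp over the bench, from the robot's side.
Not all that is in view belongs to the job. There is more than one size of the junction_box; the one meant has the size given above.

How it is judged:
By the outcome, as a careful person would: the job done as asked, in the order asked, and still so for the second after the job is handed in, with the robot touching nothing.
It also fails if it takes over 72 s, if anything falls off the work surface, if the arm or the gripper's body presses on something with over 40 N, if the wrist force passes 120 N, or if a joint passes its speed limit or range.

## Working session

There is one attempt and no reset: what is moved stays moved. The work goes in short steps, Python scripts to look and compute and a shell command to move; the robot and the scene stay as the last step left them, time stands still between calls to the robot, and variables do not carry over. Pictures are saved under pics/ and viewed, about 8 in all and at most 12, crops included, and the job is handed in when it is done.

```bash
mkdir -p pics
cat > h.py <<'E'
import numpy as np, cv2
from workcell import r
def cal(n):
    c=r.get_calibration(n); f=210/np.tan(np.radians(c["vfov"])/2)
    R=cv2.Rodrigues(np.array(c["rvec"],float))[0]; return f,c["cx"],c["cy"],R,np.array(c["tvec"],float).ravel()
def snap(n,name):
    k=cal(n); p,d=r.snapshot(n); cv2.imwrite(f"pics/{name}.png",p[:,:,::-1]); np.savez(f"pics/{name}.npz",d=d,p=p,f=k[0],cx=k[1],cy=k[2],R=k[3],t=k[4]); return p,d
def world(name,u,v,z=None):
    s=np.load(f"pics/{name}.npz"); 
    z=s["d"][v,u] if z is None else z
    return s["R"].T@(np.array([(u-s["cx"])/s["f"]*z,(v-s["cy"])/s["f"]*z,z])-s["t"])
def cloud(name):
    s=np.load(f"pics/{name}.npz"); v,u=np.mgrid[:420,:560]; z=s["d"]
    P=np.stack([(u-s["cx"])/s["f"]*z,(v-s["cy"])/s["f"]*z,z],-1)
    return (P-s["t"])@s["R"], s["p"], z>0
def proj(name,X):
    s=np.load(f"pics/{name}.npz"); c=s["R"]@np.asarray(X)+s["t"]; return s["f"]*c[0]/c[2]+s["cx"],s["f"]*c[1]/c[2]+s["cy"]
E
python3 - <<'E'
from h import *
for n in("top","side"): snap(n,n+"0")
s=r.sense(); print(s["position"],np.round(s["ee_rot"],3),s["contact_force"],s["grip_width"],r.finger_overhang,s["time_s"])
a=[cv2.imread(f"pics/{n}0.png") for n in("top","side")]
cv2.imwrite("pics/both.png",cv2.resize(np.vstack(a),None,fx=.71,fy=.71))
E
```

```text
[0.23501671 0.63231324 0.2426999 ] [[-0.348 -0.937 -0.   ]
 [-0.937  0.348 -0.001]
 [ 0.002 -0.    -1.   ]] [-0.4246924   0.13800453 -0.32829554] 0.08766299953269778 0.017 0.1
```

View pics/top0.png

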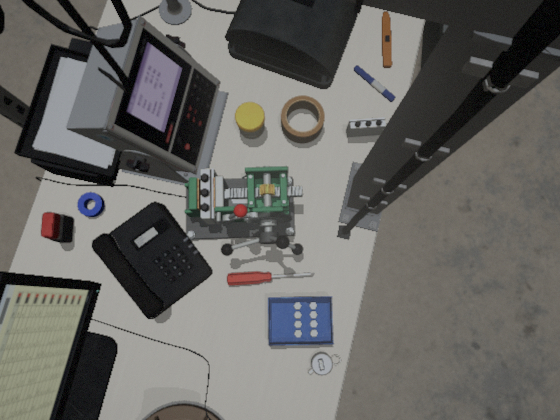

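View pics/side0.png

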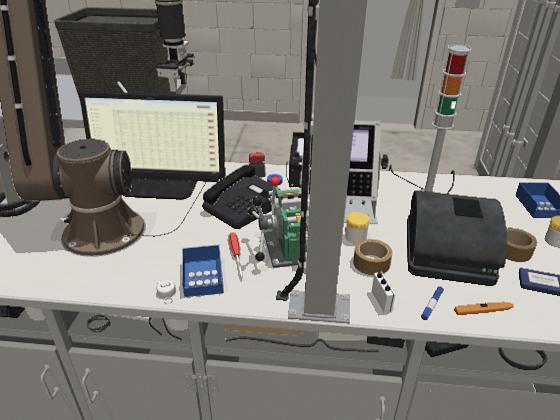

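The top view shows the clamp at about (240,205), the red knob at (240,210), and black knobs at (227,249), (283,242) and (297,249). The side view shows the clamp partly behind the steel post. I'll enlarge a crop and measure the knobs.

Run:
```python
from h import *
P,p,ok=cloud("top0")
c=cv2.resize(cv2.imread("pics/top0.png")[150:270,170:320],None,fx=5,fy=5,interpolation=cv2.INTER_CUBIC)
cv2.imwrite("pics/c1.png",c)
for nm in("top0","side0"):
    P,p,ok=cloud(nm); q=p.astype(int)
    m=(q[...,0]>130)&(q[...,1]<70)&(q[...,2]<70)&ok&(P[...,2]>.185)&(P[...,2]<.24)&(P[...,0]>.3)&(P[...,0]<.8)
    v,u=np.nonzero(m); print(nm,"red",m.sum(),u.mean() if m.any() else 0,v.mean() if m.any() else 0,P[m].mean(0),P[m].max(0))
    m=(q.max(-1)<75)&ok&(P[...,2]>.17)&(P[...,2]<.23)&(P[...,0]>.4)&(P[...,0]<.65)&(P[...,1]>-.3)&(P[...,1]<.1)
    n,l,st,ce=cv2.connectedComponentsWithStats(m.astype(np.uint8))
    for i in range(1,n):
        if st[i,4]>5: print(nm,"blk",st[i],ce[i],P[l==i].mean(0),P[l==i].max(0))
for uv in[(227,249),(283,242),(297,249),(240,210)]: print(uv,world("top0",*uv))
P,p,ok=cloud("top0"); q=p.astype(int)
m=(q[...,1]>q[...,0]+25)&(q[...,1]>q[...,2]+15)&ok&(P[...,2]>.08)&(P[...,0]<.75)
print(m.sum(), cv2.minAreaRect(P[m][:,:2].astype(np.float32)))
```

```text
top0 red 102 239.66666666666666 209.69607843137254 [ 0.50492524 -0.14132651  0.22243473] [ 0.51611783 -0.13027372  0.22613542]
top0 blk [140 134  29  18 174] [155.62068966 142.01724138] [0.64404626 0.02460461 0.19723045] [0.64980574 0.04583461 0.22908136]
top0 blk [111 137  54  34 601] [137.69550749 154.7687188 ] [0.62123656 0.0610316  0.18854573] [0.64433699 0.09988702 0.22959285]
top0 blk [276 235  13  14 142] [282.20422535 241.32394366] [ 0.44735104 -0.21900664  0.2100714 ] [ 0.45974233 -0.20750284  0.21627752]
side0 red 37 274.5405405405405 180.67567567567568 [ 0.50239635 -0.14703719  0.21969143] [ 0.51446361 -0.1366045   0.22677276]
side0 blk [310 144   2  23  26] [310.73076923 155.69230769] [0.63936321 0.02719747 0.19809517] [0.64365281 0.04929018 0.22764725]
side0 blk [294 152   8   9  44] [296.90909091 156.79545455] [0.60307494 0.05779774 0.18184366] [0.61589328 0.06956156 0.19347049]
side0 blk [252 197  10  10  74] [256.64864865 201.10810811] [ 0.44543329 -0.22367691  0.20816033] [ 0.45697205 -0.2133523   0.21691363]
(227, 249) [ 0.44375137 -0.10534082  0.10802344]
(283, 242) [ 0.4458367  -0.22045587  0.21231593]
(297, 249) [ 0.44678108 -0.25144002  0.06291408]
(240, 210) [ 0.50362804 -0.14230598  0.22637086]
1015 ((0.5617961287498474, -0.12822890281677246), (0.09289268404245377, 0.20787960290908813), 1.7179396152496338)
```

View pics/c1.png

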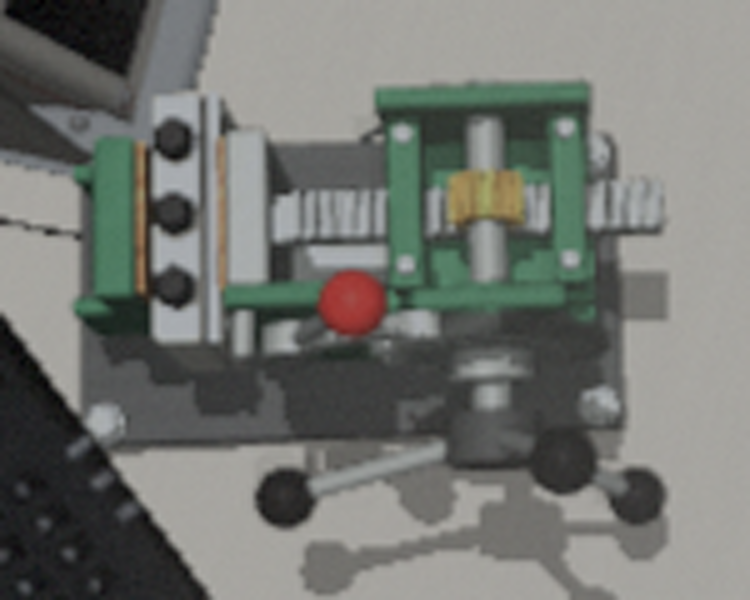

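The crop shows the red knob at (352,302), the top black knob at (563,460), the box in the jaws on the left, and a slight yaw of about 1.7°. Both knobs agree on a clamp origin near (0.505, -0.190). Next I'll check heights along the transit path.

Run:
```python
from h import *
M={}
for n in("top0","side0"):
    P,p,ok=cloud(n); P=P[ok]
    xs=np.arange(.05,.95,.1); ys=np.arange(.85,-.46,-.1)
    print(n,"cols x",np.round(xs,2))
    for y in ys:
        row=[]
        for x in xs:
            m=(abs(P[:,0]-x)<.05)&(abs(P[:,1]-y)<.05)
            row.append("%5.2f"%P[m,2].max() if m.sum()>3 else "  -- ")
        print("%5.2f"%y,*row)
a=np.radians(1.7);R=np.array([[np.cos(a),-np.sin(a),0],[np.sin(a),np.cos(a),0],[0,0,1]]);O=np.array([.505,-.19,0])
T=np.array(r.sense()["ee_rot"]);p0=np.array(r.sense()["position"])
for q in[(-.0,.005,.217+.05),(0,.005,.217)]: 
    w=O+R@q; print(w,np.round(T.T@(w-p0),4))
for y,z in((48,212),): print(O+R@np.array([0,.048,.212]))
for n in("top0","side0"):
  for q in [(0,.048,.212),(-.06,-.028,.201)]: print(n,proj(n,O+R@np.array(q)))
```

```text
top0 cols x [0.05 0.15 0.25 0.35 0.45 0.55 0.65 0.75 0.85]
 0.85   --    --    --    --    --  -0.87 -0.87 -0.86 -0.86
 0.75   --    --    --    --    --    --    --    --    -- 
 0.65   --    --    --    --    --    --    --    --    -- 
 0.55   --    --    --    --    --    --    --    --    -- 
 0.45   --    --    --    --   0.00   --    --   0.07  0.09
 0.35   --    --    --   0.00  0.01  0.00  0.15  0.15   -- 
 0.25  0.02  0.24  0.28  0.32  0.09  0.09  0.14  0.15  0.15
 0.15  0.02  0.02  0.07  0.21  0.11  0.12  0.28  0.28  0.26
 0.05  0.03  0.02  0.01  0.10  0.10  0.19  0.67  0.33  0.29
-0.05  0.03  0.02  0.02  0.04  0.15  0.70  0.67  0.22  0.23
-0.15  0.01  0.01  0.05  0.06  0.23  0.23  0.14  0.08  0.16
-0.25  0.01  0.03  0.06  0.06  0.22  0.74  0.14  0.05  0.16
-0.35  0.00  0.03  0.05  0.05  0.05  0.78  0.65  0.08  0.14
-0.45 -0.87   --    --   0.01  0.01  0.77  0.02  0.08  0.02
side0 cols x [0.05 0.15 0.25 0.35 0.45 0.55 0.65 0.75 0.85]
 0.85   --   0.41   --    --    --    --    --    --    -- 
 0.75   --    --   0.34  0.34   --    --    --    --    -- 
 0.65   --   0.55  0.
[... 441 characters left out ...]
 0.53  0.22  0.23
-0.15  0.04  0.01  0.06  0.06  0.23  0.23  0.01  0.08  0.16
-0.25  0.01  0.03  0.06  0.06  0.22  0.16  0.01  0.05  0.16
-0.35  0.01  0.03  0.06  0.05  0.05  0.70  0.02  0.08  0.14
-0.45   --    --    --   0.01  0.02  0.70  0.70  0.08  0.03
[ 0.50485167 -0.1850022   0.267     ] [ 0.6721 -0.5377 -0.0232]
[ 0.50485167 -0.1850022   0.217     ] [ 0.672  -0.5377  0.0268]
[ 0.50357602 -0.14202113  0.212     ]
top0 (np.float64(240.54552672295026), np.float64(211.42020217593128))
top0 (np.float64(282.6052857561344), np.float64(242.6576326268923))
side0 (np.float64(274.6918410736533), np.float64(182.2425276268405))
side0 (np.float64(256.69052622568285), np.float64(202.6883759783853))
```

Run:
```python
from h import *
for n in("top0","side0"):
    P,p,ok=cloud(n)
    for x,y in((.55,-.05),(.65,.05),(.65,-.05),(.55,-.25),(.35,.25)):
        m=ok&(abs(P[...,0]-x)<.05)&(abs(P[...,1]-y)<.05)&(P[...,2]>.3)
        v,u=np.nonzero(m)
        if m.any(): print(n,x,y,m.sum(),"u",u.min(),u.max(),"v",v.min(),v.max(),np.round(P[m].min(0),2),np.round(P[m].max(0),2))
```

```text
top0 0.55 -0.05 464 u 111 132 v 0 47 [ 0.59 -0.09  0.62] [ 0.6  -0.05  0.7 ]
top0 0.65 0.05 448 u 0 131 v 0 92 [0.61 0.   0.33] [0.7  0.08 0.67]
top0 0.65 -0.05 1240 u 54 131 v 0 89 [ 0.6  -0.07  0.42] [ 0.65 -0.    0.67]
top0 0.55 -0.25 333 u 345 392 v 0 13 [ 0.57 -0.3   0.72] [ 0.58 -0.27  0.74]
top0 0.35 0.25 235 u 0 14 v 271 309 [0.33 0.21 0.3 ] [0.39 0.23 0.32]
side0 0.65 -0.05 24 u 315 316 v 46 62 [ 0.62 -0.02  0.49] [ 0.63 -0.01  0.53]
side0 0.35 0.25 283 u 193 222 v 94 105 [0.3  0.21 0.3 ] [0.39 0.27 0.33]
```

```bash
cat >> h.py <<'E'
a=np.radians(1.7);RC=np.array([[np.cos(a),-np.sin(a),0],[np.sin(a),np.cos(a),0],[0,0,1]]);O=np.array([.505,-.19,0])
def clamp(p): return RC.T@(np.asarray(p)-O)
def st():
    s=r.sense(); T=np.array(s["ee_rot"]); print("t",round(s["time_s"],2),"TCP clamp mm",np.round(clamp(s["position"])*1e3,1),"yaw",np.round(np.degrees(np.arctan2(T[1,0],T[0,0])),2),"F",np.round(RC.T@np.array(s["contact_force"]),1),"w",s["grip_width"]); return s
E
python3 - <<'E'
from h import *
s=st();T=np.array(s["ee_rot"]);p0=np.array(s["position"]);print(p0)
for w in [(.30,.58,.42),(.42,.42,.44),(.48,.25,.42),(.46,.05,.38),(.5036,-.142,.30)]: print(w,np.round(T.T@(np.array(w)-p0),3))
E
```

```text
t 0.1 TCP clamp mm [-245.5  830.   242.7] yaw -110.39 F [-0.4  0.2 -0.3] w 0.08766299953269778
[0.23501671 0.63231324 0.2426999 ]
(0.3, 0.58, 0.42) [ 0.027 -0.079 -0.177]
(0.42, 0.42, 0.44) [ 0.135 -0.247 -0.197]
(0.48, 0.25, 0.42) [ 0.273 -0.363 -0.177]
(0.46, 0.05, 0.38) [ 0.468 -0.414 -0.137]
(0.5036, -0.142, 0.3) [ 0.632 -0.522 -0.056]
```

```bash
python3 -m creep '[[[0.005,-0.015,-0.045],-0.1,1],[[0.012,-0.035,-0.09],-0.2,1],[[0.02,-0.06,-0.135],-0.3,1],[[0.027,-0.079,-0.177],-0.386,1],[[0.055,-0.12,-0.185],-0.386,1],[[0.08,-0.165,-0.19],-0.386,1],[[0.108,-0.205,-0.195],-0.386,1],[[0.135,-0.247,-0.197],-0.386,1],[[0.17,-0.276,-0.192],-0.386,1],[[0.205,-0.305,-0.187],-0.386,1],[[0.24,-0.335,-0.182],-0.386,1],[[0.273,-0.363,-0.177],-0.386,1],[[0.32,-0.375,-0.167],-0.386,1],[[0.37,-0.388,-0.157],-0.386,1],[[0.42,-0.4,-0.147],-0.386,1],[[0.468,-0.414,-0.137],-0.386,1],[[0.468,-0.414,-0.137],-0.386,1],[[0.468,-0.414,-0.137],-0.386,1],[[0.468,-0.414,-0.137],-0.386,1]]' 60
python3 - <<'E'
from h import *
s=st();print(s["position"],np.round(s["joints"],2))
T=np.array(s["ee_rot"]);print(np.round(T,3))
for c in [(0,.048,.30),(0,.048,.212)]: print(np.round(T.T@(O+RC@np.array(c)-s["position"]),4))
E
```

```text
time_s: 2.48
position: [0.4604, 0.0506, 0.3806]
ee_rot: [[0.031, -1.0, -0.0], [-1.0, -0.031, 0.0], [-0.0, 0.0, -1.0]]
contact_force: [-0.1, -0.4, -0.4]
grip_width: 0.0879
t 2.48 TCP clamp mm [-37.5 241.8 380.6] yaw -88.21 F [-0.1 -0.4 -0.4] w 0.0878779476648289
[0.46038967 0.05062482 0.38056833] [ 0.54 -0.06 -0.19 -0.   -1.45  1.07]
[[ 0.031 -1.    -0.   ]
 [-1.    -0.031  0.   ]
 [-0.     0.    -1.   ]]
[ 0.1939 -0.0372  0.0806]
[ 0.1939 -0.0372  0.1686]
```

```bash
python3 -m creep '[[[0.05,-0.01,0.02],0,1],[[0.1,-0.02,0.04],0,1],[[0.15,-0.03,0.06],0,1],[[0.194,-0.037,0.08],0,1],[[0.194,-0.037,0.08],0,1],[[0.194,-0.037,0.08],0,1]]'
python3 - <<'E'
from h import *
s=st(); snap("wrist","w1"); 
for q in [(0,.048,.212),(-.06,-.028,.201)]: print(proj("w1",O+RC@np.array(q)))
E
```

```text
time_s: 3.22
position: [0.5035, -0.1424, 0.3005]
ee_rot: [[0.031, -1.0, -0.0], [-1.0, -0.031, -0.0], [0.0, 0.0, -1.0]]
contact_force: [0.0, -0.0, 0.3]
grip_width: 0.0875
t 3.23 TCP clamp mm [-1.000e-01  4.760e+01  3.005e+02] yaw -88.25 F [ 0.  -0.   0.3] w 0.08753859477844678
(np.float64(282.9265486684371), np.float64(220.6314721873184))
(np.float64(390.2577645859743), np.float64(297.7599565169471))
```

View pics/w1.png

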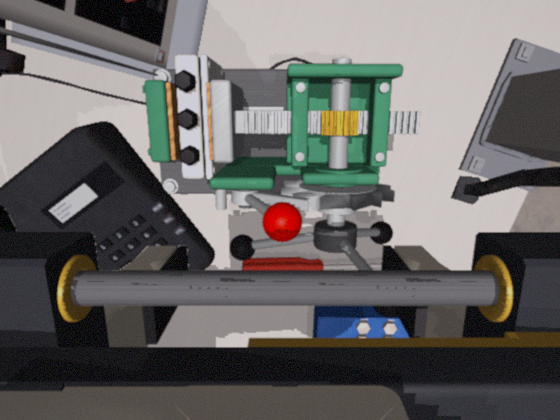

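The wrist view confirms the red knob at (282,222), against a predicted (283,221). I'll descend astride it and push the lever over.

```bash
python3 -m creep '[[[0,0,0.03],0,1],[[0,0,0.06],0,1],[[0,0,0.088],0,1],[[0,0,0.088],0,1],[[-0.02,0,0.088],0,1],[[-0.028,0,0.088],0,1],[[-0.034,0,0.088],0,1],[[-0.04,0,0.088],0,1],[[-0.046,0,0.088],0,1],[[-0.052,0,0.088],0,1],[[-0.058,0,0.088],0,1],[[-0.064,0,0.088],0,1],[[-0.07,0,0.088],0,1],[[-0.076,0,0.088],0,1],[[-0.08,0,0.088],0,1],[[-0.08,0,0.088],0,1],[[-0.07,0,0.088],0,1],[[-0.06,0,0.088],0,1],[[-0.06,0,0.088],0,1]]'
python3 - <<'E'
from h import *
s=st(); snap("top","t2")
P,p,ok=cloud("top0"if 0 else "t2"); q=p.astype(int)
m=(q[...,0]>130)&(q[...,1]<70)&(q[...,2]<70)&ok&(P[...,2]>.185)&(P[...,2]<.24)&(P[...,0]>.4)&(P[...,0]<.8)
print(m.sum(), clamp(P[m].mean(0)) if m.any() else 0)
E
```

```text
time_s: 5.65
position: [0.5011, -0.0841, 0.2125]
ee_rot: [[0.029, -1.0, -0.0], [-1.0, -0.029, -0.0], [0.0, 0.0, -1.0]]
contact_force: [-0.6, -0.0, 0.1]
grip_width: 0.0876
t 5.65 TCP clamp mm [ -0.7 106.  212.5] yaw -88.36 F [-0.6 -0.   0.1] w 0.08763609644460935
0 0
```

```bash
python3 -m creep '[[[0,0,-0.03],0,1],[[0,0,-0.06],0,1],[[0.0,0.02,-0.065],0,1],[[0.04,0.05,-0.065],0,1],[[0.08,0.059,-0.065],0,1],[[0.112,0.059,-0.065],0,1],[[0.112,0.059,-0.065],0,1],[[0.112,0.059,-0.065],0,1]]'
python3 - <<'E'
from h import *
s=st(); snap("wrist","w2"); snap("side","s2"); snap("top","t3")
for n in("w2","s2","t3"):
    P,p,ok=cloud(n); q=p.astype(int)
    m=(q[...,0]>110)&(q[...,1]<70)&(q[...,2]<70)&ok&(P[...,2]>.185)&(P[...,2]<.24)&(P[...,0]>.4)&(P[...,0]<.8)
    print(n,m.sum(), clamp(P[m].mean(0)) if m.any() else 0)
E
```

```text
time_s: 6.7
position: [0.4455, -0.1967, 0.2774]
ee_rot: [[0.029, -1.0, -0.0], [-1.0, -0.029, 0.0], [-0.0, 0.0, -1.0]]
contact_force: [0.0, -0.1, 0.5]
grip_width: 0.0878
t 6.7 TCP clamp mm [-59.7  -4.9 277.4] yaw -88.32 F [ 0.  -0.1  0.5] w 0.08782750791982298
w2 1691 [0.00029219 0.1172403  0.21681565]
s2 25 [-0.00078639  0.11298749  0.21151191]
t3 0 0
```

View pics/w2.png

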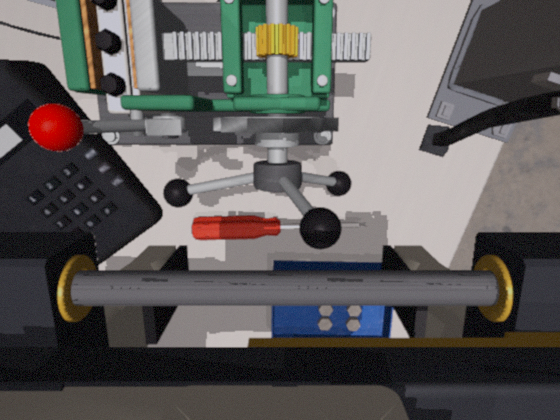

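The lever is over and staying up: the red knob at (55,127) works out to y≈118 mm. The top knob at (321,228) sits where expected. Next I'll push it back to about 0.44 rad.

```bash
python3 -m creep '[[[0,0,0.03],0,1],[[0,0,0.06],0,1],[[0,0,0.071],0,1],[[0,0,0.071],0,1],[[-0.005,0,0.071],0,1],[[-0.009,0,0.071],0,1],[[-0.013,0,0.071],0,1],[[-0.017,0,0.071],0,1],[[-0.021,0,0.071],0,1],[[-0.025,0,0.071],0,1],[[-0.029,0,0.071],0,1],[[-0.033,0,0.071],0,1],[[-0.037,0,0.071],0,1],[[-0.041,0,0.071],0,1],[[-0.044,0,0.071],0,1],[[-0.046,0,0.071],0,1],[[-0.047,0,0.071],0,1],[[-0.047,0,0.071],0,1],[[-0.047,0,0.071],0,1]]'
python3 - <<'E'
from h import *
s=st(); snap("wrist","w3"); snap("side","s3")
P,p,ok=cloud("s3"); q=p.astype(int); C=(P-O)@RC
for nm,m in (("black",(q.max(-1)<75)&(abs(C[...,0]+.06)<.02)&(C[...,2]>.18)&(C[...,2]<.23)&(abs(C[...,1])<.05)),("red",(q[...,0]>110)&(q[...,1]<70)&(C[...,2]>.18)&(abs(C[...,0])<.03))):
    m&=ok; print(nm,m.sum(),C[m].mean(0) if m.any() else 0)
E
```

```text
time_s: 9.22
position: [0.4441, -0.1496, 0.2064]
ee_rot: [[0.03, -1.0, -0.0], [-1.0, -0.03, 0.0], [-0.0, 0.0, -1.0]]
contact_force: [-0.3, -2.3, 1.5]
grip_width: 0.0873
t 9.22 TCP clamp mm [-59.7  42.2 206.4] yaw -88.28 F [-0.4 -2.3  1.5] w 0.08730833657294351
black 9 [-0.07001445  0.00952415  0.21044631]
red 4 [-0.02241947 -0.03499791  0.30075758]
```

```bash
python3 -m creep '[[[0.008,0,0],0,1],[[0.012,0,0],0,1],[[0.012,0,-0.03],0,1],[[0.012,0,-0.065],0,1],[[0.012,0,-0.075],0,1],[[0.012,0,-0.075],0,1]]'
python3 - <<'E'
from h import *
s=st(); snap("wrist","w4")
P,p,ok=cloud("w4"); q=p.astype(int); C=(P-O)@RC
for nm,m in (("black",(q.max(-1)<75)&(abs(C[...,0]+.06)<.03)&(C[...,2]>.185)&(C[...,2]<.23)&(abs(C[...,1])<.06)),("red",(q[...,0]>110)&(q[...,1]<70)&(C[...,2]>.18)&(abs(C[...,0])<.03)&(C[...,2]<.24))):
    m&=ok; print(nm,m.sum(),*( (C[m].mean(0),C[m].min(0),C[m].max(0)) if m.any() else ()))
for th in(0,.44):
    b=th-np.radians(18); print(th,proj("w4",O+RC@np.array([-.06,.09*np.sin(b),.115+.09*np.cos(b)])))
E
```

```text
time_s: 10.07
position: [0.4447, -0.1618, 0.2817]
ee_rot: [[0.03, -1.0, 0.001], [-1.0, -0.03, 0.0], [-0.0, -0.001, -1.0]]
contact_force: [-0.5, 0.9, 0.2]
grip_width: 0.0879
t 10.07 TCP clamp mm [-59.5  29.9 281.7] yaw -88.29 F [-0.5  0.9  0.2] w 0.0879196939226504
black 1322 [-0.05814459  0.01122307  0.21277905] [-0.07129886 -0.0016533   0.18505443] [-0.04764039  0.02292234  0.21854042]
red 1605 [7.17983592e-05 1.17919522e-01 2.16848795e-01] [-0.01217486  0.10772137  0.20773816] [0.01160133 0.13075654 0.22206149]
0 (np.float64(376.5819296368105), np.float64(225.07530569012013))
0.44 (np.float64(314.0632200856336), np.float64(226.78689723105617))
```

View pics/w4.png

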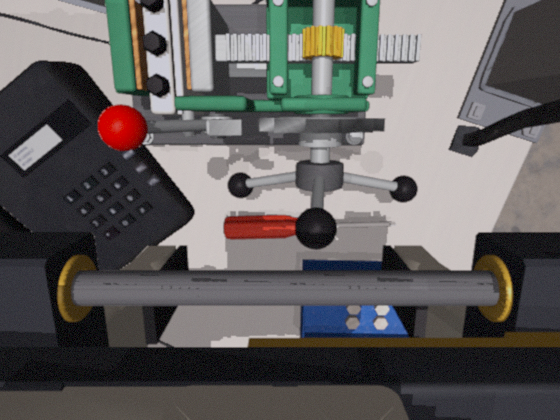

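Knob at (315,228), so the wheel is at about 0.43 rad, and the lever is still up. Now I'll tip the lever back.

```bash
python3 -m creep '[[[-0.04,-0.03,0],0,1],[[-0.07,-0.06,0],0,1],[[-0.07,-0.06,0],0,1],[[-0.07,-0.06,0.035],0,1],[[-0.07,-0.06,0.07],0,1],[[-0.07,-0.06,0.07],0,1],[[-0.06,-0.06,0.07],0,1],[[-0.053,-0.06,0.07],0,1],[[-0.047,-0.06,0.07],0,1],[[-0.041,-0.06,0.07],0,1],[[-0.035,-0.06,0.07],0,1],[[-0.029,-0.06,0.07],0,1],[[-0.023,-0.06,0.07],0,1],[[-0.017,-0.06,0.07],0,1],[[-0.012,-0.06,0.07],0,1],[[-0.009,-0.06,0.07],0,1],[[-0.009,-0.06,0.07],0,1],[[-0.018,-0.06,0.07],0,1],[[-0.018,-0.06,0.035],0,1],[[-0.018,-0.06,0],0,1]]'; python3 -m creep '[[[0,0,0],0,1],[[0.03,0.03,0],0,1],[[0.05,0.06,0],0,1],[[0.05,0.06,0],0,1],[[0.05,0.06,0],0,1]]'
python3 - <<'E'
from h import *
s=st(); snap("wrist","w5")
P,p,ok=cloud("w5"); q=p.astype(int); C=(P-O)@RC
for nm,m in (("black",(q.max(-1)<75)&(abs(C[...,0]+.06)<.03)&(C[...,2]>.185)&(C[...,2]<.23)&(abs(C[...,1])<.06)),("red",(q[...,0]>110)&(q[...,1]<70)&(C[...,2]>.18)&(abs(C[...,0])<.03)&(C[...,2]<.24))):
    m&=ok; print(nm,m.sum(),*( (C[m].mean(0),C[m].min(0),C[m].max(0)) if m.any() else ()))
E
```

```text
time_s: 12.62
position: [0.5038, -0.1413, 0.2823]
ee_rot: [[0.031, -1.0, -0.001], [-1.0, -0.031, -0.0], [0.0, 0.001, -1.0]]
contact_force: [0.7, 0.7, 0.2]
grip_width: 0.0873
time_s: 13.25
position: [0.4456, -0.1934, 0.2814]
ee_rot: [[0.03, -1.0, 0.0], [-1.0, -0.03, 0.0], [-0.0, -0.0, -1.0]]
contact_force: [1.6, -0.2, -0.1]
grip_width: 0.0877
t 13.25 TCP clamp mm [-59.4  -1.7 281.4] yaw -88.28 F [ 1.6 -0.2 -0.1] w 0.08770880354605361
black 1353 [-0.05811235  0.00999657  0.21262783] [-0.07117598 -0.00195473  0.18501122] [-0.04799792  0.02275619  0.21775869]
red 1630 [6.10518127e-07 4.71625873e-02 2.20727341e-01] [-0.01226987  0.03644848  0.21160208] [0.01154208 0.06023651 0.22586345]
```

The lever has dropped, with the red knob at y≈47. Now I'll bring the tooth up against the pawl, checking force.

```bash
python3 -m creep '[[[0,0,0.04],0,1],[[0,0,0.075],0,1],[[0,0,0.075],0,1],[[-0.02,0,0.075],0,1],[[-0.036,0,0.075],0,1],[[-0.041,0,0.075],0,1],[[-0.044,0,0.075],0,1],[[-0.046,0,0.075],0,1],[[-0.048,0,0.075],0,1],[[-0.049,0,0.075],0,1],[[-0.05,0,0.075],0,1],[[-0.051,0,0.075],0,1],[[-0.051,0,0.075],0,1]]'; python3 -m creep '[[[-0.001,0,0],0,1],[[-0.001,0,0],0,1]]'; python3 -c "
from h import *
st()"
```

```text
time_s: 14.92
position: [0.4441, -0.1427, 0.2065]
ee_rot: [[0.03, -1.0, 0.0], [-1.0, -0.03, 0.0], [-0.0, -0.0, -1.0]]
contact_force: [1.5, -2.0, 2.1]
grip_width: 0.0877
time_s: 15.18
position: [0.444, -0.1417, 0.2065]
ee_rot: [[0.03, -1.0, 0.0], [-1.0, -0.03, 0.0], [-0.0, -0.0, -1.0]]
contact_force: [1.7, -3.1, 1.6]
grip_width: 0.0877
t 15.18 TCP clamp mm [-59.5  50.1 206.5] yaw -88.27 F [ 1.6 -3.1  1.6] w 0.08769500612885284
```

```bash
for i in 1 2; do python3 -m creep '[[[-0.001,0,0],0,1],[[-0.001,0,0],0,1]]'|grep -E "posi|force"; done
```

```text
position: [0.4439, -0.1406, 0.2065]
contact_force: [1.7, -2.7, 0.8]
position: [0.4439, -0.1397, 0.2065]
contact_force: [3.6, -2.6, -0.6]
```

```bash
for i in 1 2; do python3 -m creep '[[[-0.001,0,0],0,1],[[-0.001,0,0],0,1]]'|grep -E "posi|force"; done; python3 -c "
from h import *
s=st(); snap('wrist','w6')
P,p,ok=cloud('w6'); q=p.astype(int); C=(P-O)@RC
m=ok&(q[...,0]>110)&(q[...,1]<70)&(C[...,2]>.18)&(abs(C[...,0])<.03)&(C[...,2]<.24)
print(m.sum(),C[m].mean(0))
m=ok&(q.max(-1)<75)&(abs(C[...,0]+.06)<.03)&(C[...,2]>.185)&(C[...,2]<.23)&(abs(C[...,1])<.05);print(m.sum(),C[m].mean(0))
"
```

```text
position: [0.4439, -0.1392, 0.2065]
contact_force: [3.7, -7.1, -1.3]
position: [0.4439, -0.1389, 0.2065]
contact_force: [4.7, -10.5, -2.2]
t 16.18 TCP clamp mm [-59.6  52.9 206.5] yaw -88.26 F [  4.4 -10.6  -2.2] w 0.08800199867925738
4097 [-1.05881037e-06  4.89048461e-02  2.20575317e-01]
1697 [-0.05443326  0.01640802  0.20838087]
```

It's blocked: force rose to 10.5 N while motion stopped. Now I'll back off and check.

```bash
python3 -m creep '[[[0.005,0,0],0,1],[[0.02,0,0],0,1],[[0.026,0,0],0,1],[[0.026,0,0],0,1],[[0.026,0,-0.04],0,1],[[0.026,0,-0.075],0,1],[[0.056,0,-0.075],0,1],[[0.056,0,-0.075],0,1],[[0.056,0,-0.075],0,1]]'
python3 - <<'E'
from h import *
s=st(); snap("wrist","w7")
P,p,ok=cloud("w7"); q=p.astype(int); C=(P-O)@RC
for nm,m in (("black",(q.max(-1)<75)&(abs(C[...,0]+.06)<.03)&(C[...,2]>.185)&(C[...,2]<.23)&(abs(C[...,1])<.06)),("red",(q[...,0]>110)&(q[...,1]<70)&(C[...,2]>.18)&(abs(C[...,0])<.03)&(C[...,2]<.24))):
    m&=ok; print(nm,m.sum(),*( (C[m].mean(0),C[m].min(0),C[m].max(0)) if m.any() else ()))
E
```

```text
time_s: 17.35
position: [0.4452, -0.1936, 0.2812]
ee_rot: [[0.03, -1.0, -0.001], [-1.0, -0.03, 0.0], [-0.0, 0.001, -1.0]]
contact_force: [-0.6, 0.5, 0.4]
grip_width: 0.0879
t 17.35 TCP clamp mm [-59.9  -1.8 281.2] yaw -88.31 F [-0.6  0.5  0.4] w 0.08794040390677446
black 1338 [-0.05817027  0.01956492  0.21096005] [-0.07156546  0.00814269  0.18565471] [-0.0479352   0.03251902  0.21658815]
red 1641 [-1.01200513e-05  4.71413885e-02  2.20681967e-01] [-0.01287398  0.03639106  0.21193475] [0.01161286 0.06015141 0.22590006]
```

View pics/w7.png

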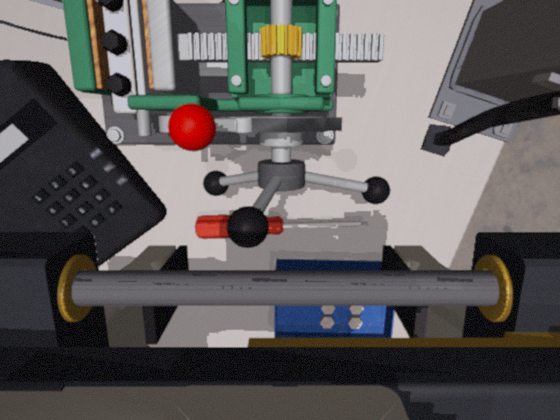

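The knob at (248,227) gives a wheel angle of about 0.53 rad, with the red lever at (192,127) down. I'll retreat upward and take a final look.

```bash
python3 -m creep '[[[0,0,-0.05],0,1],[[-0.02,0,-0.1],0,1],[[-0.06,0.01,-0.12],0,1],[[-0.11,0.01,-0.13],0,1],[[-0.16,0.01,-0.13],0,1],[[-0.2,0.01,-0.13],0,1],[[-0.2,0.01,-0.13],0,1],[[-0.2,0.01,-0.13],0,1]]'
python3 - <<'E'
from h import *
snap("top","t9"); snap("side","s9")
t=cv2.imread("pics/t9.png")[90:350,150:420]; s=cv2.imread("pics/s9.png")[150:320,170:420]
t=cv2.resize(t,(540,520)); s=cv2.resize(s,(250,170)); o=np.zeros((520,790,3),np.uint8); o[:,:540]=t;o[:170,540:]=s
cv2.imwrite("pics/f.png",o)
E
```

```text
time_s: 18.4
position: [0.4293, 0.0061, 0.4114]
ee_rot: [[0.032, -0.999, -0.0], [-0.999, -0.032, -0.0], [0.0, 0.0, -1.0]]
contact_force: [0.2, 0.2, -0.2]
grip_width: 0.0876
```

View pics/f.png

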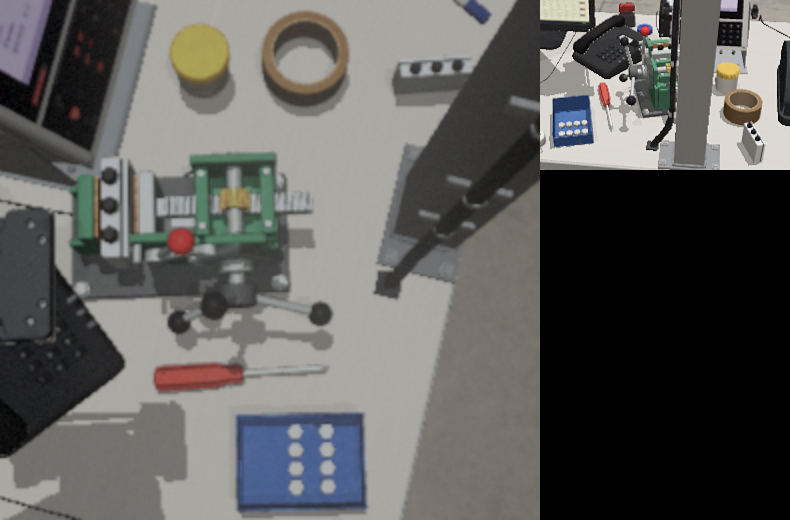

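The box is upright between the jaws at (115,205) with a gap on the sliding-jaw side. The lever is engaged at (180,240), the knob is at (213,305), and the other things on the bench haven't moved.

```bash
python3 -c "
from workcell import r
print(r.job_done())"
```

```text
the job is handed in; nothing more can be done
None
```

The clamp is eased by one notch and the job is handed in, at about 18.5 s on the robot's clock.

- **What I did:** I pushed the red lever over, and it stayed up with its knob at y≈118 mm. I then pushed the top spoke back to about 0.43 rad and tipped the lever back. Last, I pushed the spoke until the tooth stopped hard on the pawl, where the force rose from about 3 N to 10.5 N and the wheel stopped.
- **Last checks:** The top knob is at y≈20 mm, so the wheel is at about 0.53–0.54 rad. The red knob is at y≈47 mm, so the pawl is engaged. The box stands between the jaws with a gap on the sliding-jaw side. The screwdriver, jar, tape roll and bin show no movement, and the robot is clear of everything.
- **What disagreed:** The wheel stopped about 2 mm further along than my measured clamp position predicted, which is within the calibration error. With the gripper over the clamp, the top camera could not see the knobs at two checks, so I used the wrist and side cameras there.

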